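# Bring the hot iron over a brass insert with the spirit pot covered

## Task

The cordless soldering iron is hot, so first put the loose lid on the open steel pot of cleaning spirit: lower it on, do not drop it, let go, and leave it fully seated and level. Only then take the iron by its handle, draw it out of the wire coil of its stand and turn it upright, tip straight down, ready to press in the brass insert that stands up in the dryer handle shell in the vice: finish holding the iron still in the gripper with its tip straight above the insert, about a finger's breadth (20 mm) clear and touching nothing. Leave the other things on the bench where they are.

Things in the scene. Friction and masses are not known exactly. Their poses are not given: they have to be found in the camera images.
- lid_knob (a point): Loose steel lid, right way up on the bench; point: centre of its upright black knob (18 mm across, 24 tall), z up. Disc 76 mm across, 4 thick; under it a plug 5 mm deep, 60 mm across narrowing to 54, that enters the pot with 3 mm play all round. On the bench it stands on its plug: disc top at 9 mm, this point at 21. Seated: disc on the rim, this point 16 mm above the rim. About 70 g.
- pot_rim (a point): Open plain steel pot, loose, about 0.4 kg, 72 mm in outer diameter, 55 mm tall, wall 3 mm; the point is the centre of its mouth at rim height (55 mm above the bench), z up. It must be covered with the lid.
- iron_grip (a point): Cordless soldering iron, about 110 g, in its stand. Point: on its axis, middle of the plain grey handle (23 mm thick, 50 mm either way), 145 to 150 mm above the bench; z from tip to butt. Tip's end 160 mm along -z; guard disc 34 mm across at 50 to 55 mm along -z. Handle rises out of the coil at 45 degrees or up to 4 less (play). Only its weight holds it: draw it 110 mm or more along +z.
- iron_tip (a point): The end of the iron's 6 mm copper tip, on its axis, axes as for iron_grip; hidden in the coil at the start. This point is to be brought over the insert.
- stand: Iron stand, fixed: grey base 95 (x) by 165 (y) by 21 mm, origin under its middle, a tan sponge in its +y end. Tapering steel wire coil in its y-z plane, rising towards +y at 45 degrees; mouth 33 mm across at (0, 18, 109) mm, on two thin wire legs. The iron's guard rests on the mouth, its hot end inside; the handle overhangs the +y end.
- insert_top (a point): Centre of the top of the brass insert, 7 mm across, standing 6 mm out of a boss near one end of the black dryer handle shell; 46 mm above the bench. Axes: z up, y along the shell, an open trough 36 by 124 mm, rim at 42 mm, its middle 32 mm along -y. A low aluminium vice, fixed (rail 150 mm along x, jaws 39 mm high), clamps it. The lower boss at the other end has no insert.
- spool: Solder spool standing on its flange, 60 mm in diameter, 48 mm tall, origin under its centre; stands among the pot and the lid. Leave alone.
- pliers: Long-nosed pliers with red grips lying flat, origin under the pivot: grips reach 125 mm along -x, jaws 63 mm along +x, 65 mm wide, 16 mm high. Leave alone.
- cutters: Side cutters with red grips lying flat, origin under the pivot: grips 113 mm along -x, jaws 32 mm along +x, 65 mm wide, 16 mm high. Leave alone.
- stripper: Wire strippers with yellow grips lying flat, origin under the pivot: grips 118 mm along -x, jaws 68 mm along +x, 65 mm wide, 16 mm high. Leave alone.
- screwdriver: Red-handled screwdriver lying along its x, 190 mm long, 26 mm thick, origin under its middle. Leave alone.
- brush: Small wooden-handled cleaning brush lying along its x, 160 mm long, 42 mm wide, 20 mm high, origin under its middle. Leave alone.
- nozzle: Black conical dryer nozzle standing upright, 48 mm in diameter, 62 mm tall, origin under its centre. Leave alone.
Things that resemble listed ones, but are neither listed nor needed, are in the scene too. There is more than one size of the part that bears insert_top; the job needs the larger.

How it is judged:
By the outcome, as a careful person would: the job done as asked, in the order asked, and still so for the second after the job is handed in, while the arm keeps its last pose, push and grip.
It also fails if it takes over 61 s, if anything falls off the work surface, if the arm or the gripper's body presses on something with over 40 N, if the wrist force passes 120 N, or if a joint passes its speed limit or range.

## Robot

A 6-joint arm with a two-finger parallel gripper is mounted at the origin on the work surface. World frame = base frame: x ahead of the robot, y to its left, z up, the work surface at z = 0. Lengths are in mm, angles in rad, forces in N, time in s.
With the tool pointing down it reaches from about 350 to 975 mm from the base axis. Payload 7.1 kg.
Tool frame: the origin (TCP) lies midway between the tips of the shut fingers; the grasp point (between the pads) lies 19 mm behind it; z points along the fingers, y is the line along which they close (so a half turn about z gives the same grasp; the last joint's range is limited). The gripper opens to 88 mm and grips with 3 to 60 N. Pads are 20 mm wide; open, the fingers measure 115 mm over their backs; the gripper's body (75 mm by 178 mm) begins 61 mm behind the grasp point.
Start: joints at [1.116, 0.423, 1.63, -0, 1.089, -0.019], TCP at [263.802, 566.58, 222.675] pointing down, gripper open.
Joint ranges: [-3, 3], [-0.9, 2.11], [0.09, 2.58], [-1.31, 4.45], [0.11, 2.69], [-2.54, 2.54]. Speed limits (rad/s): [2.39, 2.39, 3.01, 3.14, 3.14, 3.14].

## Interface

Orientations are given as a rotation vector (axis times angle).
In Python, from rig import env gives the robot as it stands.
- The arm moves only by the tool apply_moves, never from a script. Its argument "motion" is a list of rows, each a list of 7 numbers: the shift along the world's x, y, z in m, then the turn, a rotation vector about the world's x, y, z in degrees, then the closure, from 0 (fully open) to 1 (shut). A call has 1 to 20 rows; each row is the pose to reach, as a shift and turn from the pose commanded when the call began; what a row does not reach only later rows make up. A row lasts 1/8 s, in which the tool goes at most 62.5 mm and 10.7 degrees, less where a joint would pass 70% of its speed; a pose out of reach is approached as far as the arm can. A call with a gripper value outside its range is refused whole. The fingers move at their own pace and stop on an object; "squeeze" is the grip in N (left out, the last holds). Time passes only in rows, so rows that repeat a pose let the fingers close. It gives the time, the measured TCP pose, the force, the opening and the grip force at its end, in the units of the state.
- env.get_state(): the state, without advancing time (a new reading comes with each control period).
- env.get_image(name): name is "side" or "top" or "wrist"; returns a dict with "pixels" (420x560x3 uint8, red, green, blue), "fx", "fy", "cx", "cy" (pixels), "dist" ([k1, k2, p1, p2, k3] as OpenCV has them; the pictures are not rectified), "R" (3x3) and "t" (3): a world point X has camera coordinates R X + t; the wrist camera has in their place "hand_eye" (4x4, takes a point from camera to tool coordinates, whose origin is the TCP and whose axes are the flange's). Camera axes: x right, y down, z forward; pixel columns grow to the right and rows downward; lengths in mm; the calibration is good to about 2 mm. A picture is of the moment at which its call begins: read the wrist's pose just before it. There is no depth.
- env.sign_off(): hands the job in; it is judged then, once.
The state is a dict: "t": time; "q": joint angles; "qvel": joint speeds; "joint_efforts": joint torques, N m; "eef_pos": TCP position; "ee_rot": TCP orientation; "wrist_force": force on the tool from outside, world axes, zero at the start; "ft_torque": the same for the moment, N m; "opening": finger opening in mm; "grip_force": force on a finger pad.
Only numpy, scipy, OpenCV 4.12 (cv2) and the standard library are available. Lean on these libraries where they do the work, as an engineer would, in place of code of your own. Each camera call takes 0.05 s, during which the arm holds its last target. There are 200 camera calls.

## Working session

There is one attempt and no reset: what is moved stays moved. The work goes in short steps, Python scripts to look and compute and a tool call to move; the robot and the scene stay as the last step left them, time stands still between calls to the robot, and variables do not carry over. Pictures are saved under pics/ and viewed, at most 10 in all, crops included, and the job is handed in when it is done.

Besides the shell and the picture viewer there is one more tool, called as a command line: name --pt "numbers of a row" for each row, then --argument value for the rest. apply_moves: Moves the arm, as the interface text tells. Its arguments: {"type":"object","properties":{"motion":{"type":"array","items":{"type":"array","items":{"type":"number"}}},"squeeze":{"type":"number"}},"required":["motion"]}

```bash
mkdir -p pics; ls; cat > h.py <<'E'
import numpy as np, cv2
from rig import env
from scipy.spatial.transform import Rotation as Ro
def snap(n,f):
    s=env.get_state(); im=env.get_image(n); cv2.imwrite('pics/'+f+'.png',im['pixels'][:,:,::-1])
    K=np.array([[im['fx'],0,im['cx']],[0,im['fy'],im['cy']],[0,0,1]])
    if 'R' in im and im.get('R') is not None: R=np.array(im['R']);t=np.array(im['t'])
    else:
        T=np.array(im['hand_eye']);W=np.eye(4);W[:3,:3]=Ro.from_rotvec(s['ee_rot']).as_matrix();W[:3,3]=s['eef_pos']
        M=np.linalg.inv(W@T);R=M[:3,:3];t=M[:3,3]
    np.savez('pics/'+f+'.npz',K=K,d=np.array(im['dist'],float),R=R,t=t)
def cam(f): 
    c=np.load('pics/'+f+'.npz');return c['K'],c['d'],c['R'],c['t']
def ray(f,u,v):
    K,d,R,t=cam(f);p=cv2.undistortPoints(np.array([[[u,v]]],float),K,d)[0,0]
    return -R.T@t, R.T@np.array([p[0],p[1],1])
def atz(f,u,v,z):
    o,r=ray(f,u,v);return o+r*(z-o[2])/r[2]
def proj(f,X):
    K,d,R,t=cam(f);return cv2.projectPoints(np.atleast_2d(np.array(X,float)),cv2.Rodrigues(R)[0],t,K,d)[0][:,0]
def tri(*obs):
    A=0;b=0
    for f,u,v in obs:
        o,r=ray(f,u,v);r=r/np.linalg.norm(r);P=np.eye(3)-np.outer(r,r);A=A+P;b=b+P@o
    return np.linalg.solve(A,b)
E
python3 - <<'E'
from h import *
snap('top','top0');snap('side','side0')
s=env.get_state();print(s)
for f in('top0','side0'):
    K,d,R,t=cam(f);print(-R.T@t,K[0,0],d)
a=cv2.imread('pics/top0.png')
E
```

```text
pics
{'t': 0.1, 'q': array([ 1.11595677e+00,  4.23752891e-01,  1.63057910e+00, -2.06197505e-05,
        1.08860793e+00, -1.90207388e-02]), 'qvel': array([-0.00035255, -0.00139421, -0.00316372,  0.00133664, -0.00034722,
       -0.00014978]), 'joint_efforts': array([ 5.48487242e-04, -5.45619285e+01, -2.74325967e+01,  6.46663830e-02,
        1.88059837e-02, -4.24766790e-05]), 'eef_pos': array([263.62497169, 566.14311295, 222.00017776]), 'ee_rot': array([-6.79098245e-01, -3.06701001e+00,  2.06369201e-03]), 'wrist_force': array([ 0.5412605 ,  0.69701211, -0.69635967]), 'ft_torque': array([-0.05717753,  0.01204847,  0.02575076]), 'grip_force': 0.0, 'opening': 87.71684926099189}
[ 427.73886491   24.67310131 1273.44543622] 478.12740338408963 [-0.06143064  0.          0.          0.          0.        ]
[ 507.44385986 -679.2978601  1004.73888921] 447.9721856793241 [-0.02173333  0.          0.          0.          0.        ]
```

View pics/top0.png

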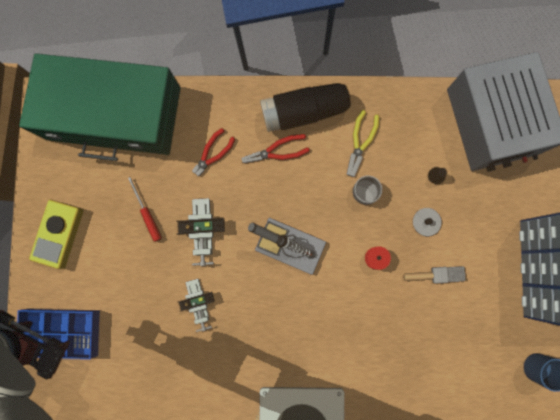

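View pics/side0.png

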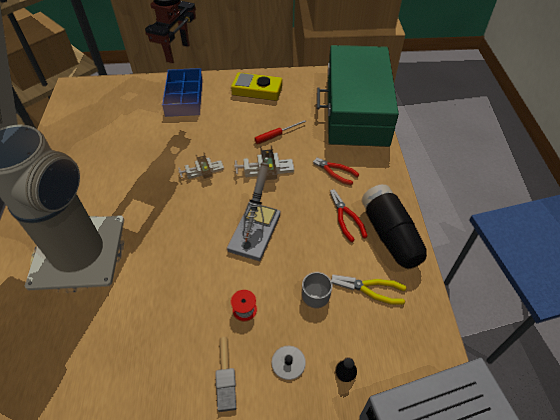

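The top view shows the pot at (368,191), lid at (428,222), spool at (378,258), iron butt at (255,228) with the stand around (290,245). There are two vices with shells, at (202,226) and (197,302). The upper one is larger in both views (side: (268,163) against (205,166)), so it should be the one meant; I'll confirm it in a crop.

```bash
python3 - <<'E'
from h import *
a=cv2.imread('pics/top0.png')
A=cv2.resize(a[185:335,150:350],None,fx=4,fy=4,interpolation=cv2.INTER_CUBIC)
cv2.imwrite('pics/cropA.png',A)
for n,u,v,z in [('pot',368,190,55),('lid',429,222,21),('spool',378,258,48),('nozzle',437,175,62),('ironbutt',255,228,180),('V1',202,226,42),('V2',197,302,42)]:
    print(n,atz('top0',u,v,z).round())
print('lid tri',tri(('top0',429,222),('side0',289,359)).round(), 'pot tri', tri(('top0',368,188),('side0',316,282)).round())
E
```

```text
pot [ 615. -165.   55.]
lid [ 537. -331.   21.]
spool [ 441. -191.   48.]
nozzle [ 655. -343.   62.]
ironbutt [506. 114. 180.]
V1 [520. 263.  42.]
V2 [325. 271.  42.]
lid tri [ 539. -329.   26.] pot tri [ 618. -164.   67.]
```

View pics/cropA.png

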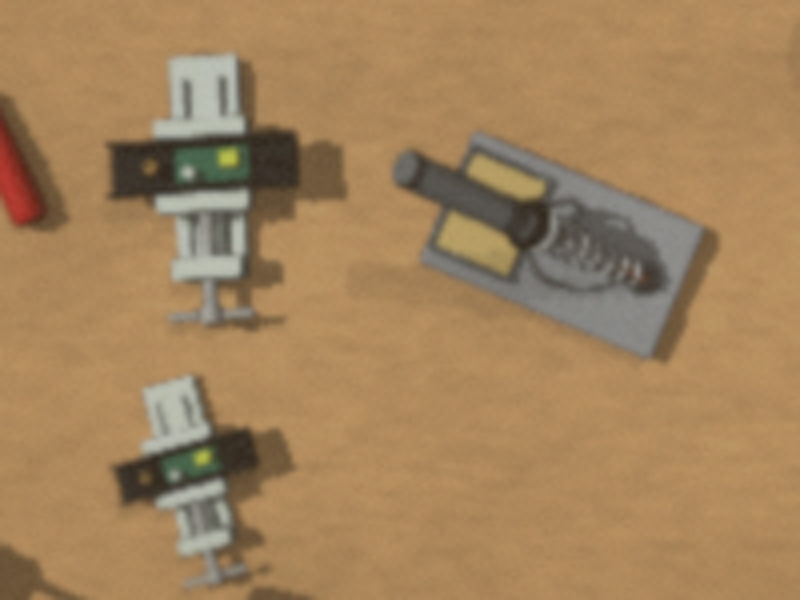

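Side by side, the upper shell is about 47 px × 2.57 mm ≈ 121 mm long, which fits the 124 mm given. The lower one is about 90 mm. So the upper vice is the one needed, and its brass insert is at the left end, crop (150,167), i.e. full image (187,226). Next: move over the lid.

apply_moves --pt "0.273 -0.897 0.0 0 0 -90 0" --pt "0.273 -0.897 0.0 0 0 -90 0" --pt "0.273 -0.897 0.0 0 0 -90 0" --pt "0.273 -0.897 0.0 0 0 -90 0" --pt "0.273 -0.897 0.0 0 0 -90 0" --pt "0.273 -0.897 0.0 0 0 -90 0" --pt "0.273 -0.897 0.0 0 0 -90 0" --pt "0.273 -0.897 0.0 0 0 -90 0" --pt "0.273 -0.897 0.0 0 0 -90 0" --pt "0.273 -0.897 0.0 0 0 -90 0" --pt "0.273 -0.897 0.0 0 0 -90 0" --pt "0.273 -0.897 0.0 0 0 -90 0" --pt "0.273 -0.897 0.0 0 0 -90 0" --pt "0.273 -0.897 0.0 0 0 -90 0" --pt "0.273 -0.897 0.0 0 0 -90 0" --pt "0.273 -0.897 0.0 0 0 -90 0" --pt "0.273 -0.897 0.0 0 0 -90 0" --pt "0.273 -0.897 0.0 0 0 -90 0" --pt "0.273 -0.897 0.0 0 0 -90 0" --pt "0.273 -0.897 0.0 0 0 -90 0"

```text
t: 2.6
eef_pos: [536.9, -329.7, 223.0]
ee_rot: [2.648, 1.69, 0.0]
wrist_force: [-0.3, 0.4, -0.6]
opening: 87.8
grip_force: 0.0
```

```bash
python3 - <<'E'
from h import *
snap('wrist','w1');s=env.get_state();print(s['t'],s['eef_pos'],Ro.from_rotvec(s['ee_rot']).as_matrix().round(3),s['q'].round(2));print(env.get_image('wrist')['hand_eye'])
print(proj('w1',[[537,-331,21],[537,-331,9]]),proj('w1',[[615,-165,55]]))
E
```

```text
2.65 [ 536.91509422 -329.85000983  222.97439709] [[ 0.421  0.907  0.   ]
 [ 0.907 -0.421 -0.   ]
 [-0.     0.    -1.   ]] [-0.57  0.43  1.62 -0.    1.09 -0.13]
[[-1.18730700e-03 -9.59792666e-01 -2.80707371e-01  7.77168119e+01]
 [ 9.99999154e-01 -1.28857127e-03  1.76180834e-04 -1.57695421e-01]
 [-5.30808526e-04 -2.80706924e-01  9.59793384e-01 -1.61395252e+02]
 [ 0.00000000e+00  0.00000000e+00  0.00000000e+00  1.00000000e+00]]
[[277.34102025 184.68577994]
 [277.31214705 182.21312824]] [[278.27949991 -28.72280457]]
```

View pics/w1.png

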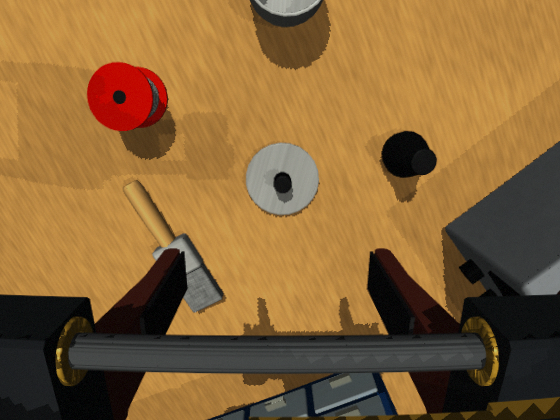

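The wrist view shows the lid disc centred near (282,179), with the knob on it at (283,182). The pot rim's lower edge shows at the top, around (287,10), the spool at (120,97) and the nozzle at (408,155).

```bash
python3 - <<'E'
from h import *
a=cv2.imread('pics/w1.png');h=cv2.cvtColor(a,cv2.COLOR_BGR2HSV)
m=((h[:,:,1]<70)&(h[:,:,2]>80)).astype(np.uint8);m[:,:230]=0;m[:,340:]=0;m[:130]=0;m[230:]=0
c=max(cv2.findContours(m,0,2)[0],key=cv2.contourArea);e=cv2.fitEllipse(cv2.convexHull(c));print(e,atz('w1',*e[0],9))
k=((h[:,:,2]<60)).astype(np.uint8);k[:,:260]=0;k[:,305:]=0;k[:165]=0;k[205:]=0
c=max(cv2.findContours(k,0,2)[0],key=cv2.contourArea);print(cv2.boundingRect(c),cv2.moments(k,True)['m10']/k.sum())
print(atz('w1',283,179,33))
E
```

```text
((281.81109619140625, 178.51361083984375), (71.69442749023438, 72.65547943115234), 85.09949493408203) [ 542.83169464 -329.43587075    9.        ]
(274, 172, 18, 21) 282.13758389261744
[ 545.37295917 -325.85455575   33.        ]
```

apply_moves --pt "0.0055 0.001 -0.06 0 0 0 0.3" --pt "0.0055 0.001 -0.12 0 0 0 0.4" --pt "0.0055 0.001 -0.17 0 0 0 0.4" --pt "0.0055 0.001 -0.195 0 0 0 0.4" --pt "0.0055 0.001 -0.208 0 0 0 0.4" --pt "0.0055 0.001 -0.208 0 0 0 0.4" --pt "0.0055 0.001 -0.208 0 0 0 0.6" --pt "0.0055 0.001 -0.208 0 0 0 0.7" --pt "0.0055 0.001 -0.208 0 0 0 0.8" --pt "0.0055 0.001 -0.208 0 0 0 1" --pt "0.0055 0.001 -0.208 0 0 0 1" --pt "0.0055 0.001 -0.208 0 0 0 1" --pt "0.0055 0.001 -0.208 0 0 0 1" --squeeze 25

```text
t: 4.32
eef_pos: [542.5, -329.5, 15.2]
ee_rot: [2.649, 1.689, 0.0]
wrist_force: [-1.1, 1.7, 5.0]
opening: 17.7
grip_force: 25.0
```

apply_moves --pt "0 0 0.03 0 0 0 1" --pt "0 0 0.07 0 0 0 1" --pt "0 0 0.12 0 0 0 1" --pt "0.018 0.041 0.12 0 0 0 1" --pt "0.036 0.082 0.12 0 0 0 1" --pt "0.036 0.082 0.12 0 0 0 1" --pt "0.036 0.082 0.12 0 0 0 1" --pt "0.036 0.082 0.12 0 0 0 1"

```text
t: 5.32
eef_pos: [577.8, -248.3, 134.4]
ee_rot: [-2.65, -1.687, 0.001]
wrist_force: [-0.6, -0.6, -0.7]
opening: 17.3
grip_force: 25.0
```

```bash
python3 - <<'E'
from h import *
snap('wrist','w2');s=env.get_state();print(s['t'],s['eef_pos'],s['opening'],s['wrist_force'])
E
```

```text
5.375 [ 577.81055914 -248.35337208  134.43061605] 17.039298158859335 [-0.16877036 -0.92142088 -0.34036244]
```

View pics/w2.png

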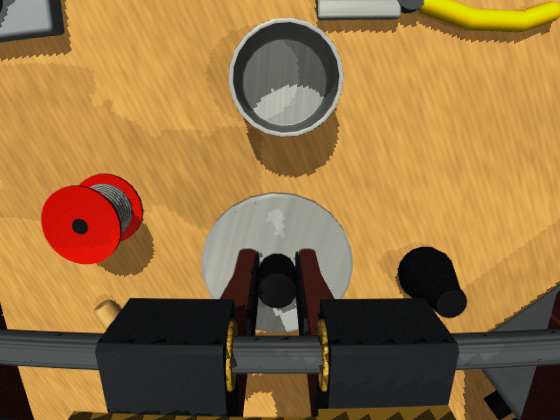

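The lid is held level in the fingers, its disc spanning columns 202–353 with its far edge at row 193. The whole pot mouth is visible, columns 230–342 and rows 19–136. I'll fit circles to both in their own planes.

```bash
python3 - <<'E'
from h import *
from scipy.optimize import least_squares
a=cv2.imread('pics/w2.png');h=cv2.cvtColor(a,cv2.COLOR_BGR2HSV)
def fit(roi,z,r,keep=lambda p:True):
    m=np.zeros(a.shape[:2],np.uint8);x0,x1,y0,y1=roi
    m[y0:y1,x0:x1]=(h[y0:y1,x0:x1,1]<70)&(h[y0:y1,x0:x1,2]>60)
    c=max(cv2.findContours(m,0,1)[0],key=cv2.contourArea);p=cv2.convexHull(c)[:,0].astype(float)
    p=np.array([q for q in p if keep(q)])
    w=np.array([atz('w2',*q,z)[:2] for q in p])
    s=least_squares(lambda v:np.hypot(*(w-v[:2]).T)-v[2],[*w.mean(0),r],loss='soft_l1')
    s2=least_squares(lambda v:np.hypot(*(w-v[:2]).T)-r,w.mean(0),loss='soft_l1')
    print(len(p),s.x,s2.x,np.abs(s2.fun).mean());return s2.x
L=fit((190,365,180,300),128.2,38,lambda q:q[1]<255)
P=fit((215,360,8,146),55,36)
print('shift',P-L)
E
```

```text
23 [ 577.78794292 -247.78268897   37.08839907] [ 577.26056439 -248.80017298] 0.24437538085476138
42 [ 621.91649348 -166.64643526   35.42372092] [ 621.89367742 -166.68556161] 0.5749220042980324
shift [44.63311303 82.11461137]
```

apply_moves --pt "0.008 0.0155 -0.025 0 0 0 1" --pt "0.008 0.0155 -0.052 0 0 0 1" --pt "0.008 0.0155 -0.052 0 0 0 1" --pt "0.008 0.0155 -0.052 0 0 0 1" --pt "0.008 0.0155 -0.052 0 0 0 1"

```text
t: 6.0
eef_pos: [586.9, -232.6, 83.9]
ee_rot: [2.648, 1.687, 0.002]
wrist_force: [0.3, 0.8, -0.3]
opening: 17.4
grip_force: 25.0
```

```bash
python3 - <<'E'
from h import *
from scipy.optimize import least_squares
snap('wrist','w3');s=env.get_state();print(s['t'],s['eef_pos'])
a=cv2.imread('pics/w3.png');h=cv2.cvtColor(a,cv2.COLOR_BGR2HSV)
zt=s['eef_pos'][2]-6.2
pl=proj('w3',[[*(s['eef_pos'][:2]),zt]])[0];pp=proj('w3',[[621.9,-166.7,55]])[0];print(pl,pp)
sat=((h[:,:,1]<70)&(h[:,:,2]>60))
def edge(c,z,r,angs,rin,rout):
    # outermost grey pixel along world rays around the guess centre
    pts=[]
    for t in angs:
        d=np.array([np.cos(t),np.sin(t)])
        rs=np.arange(rin,rout,.2);uv=proj('w3',np.c_[c[0]+rs*d[0],c[1]+rs*d[1],np.full(len(rs),z)])
        g=[r0 for r0,(u,v) in zip(rs,uv) if 0<=u<559.5 and 0<=v<419.5 and sat[int(round(v)),int(round(u))]]
        if g and g[-1]<rout-.5: pts.append(c+g[-1]*d)
    w=np.array(pts);q=least_squares(lambda v:np.hypot(*(w-v[:2]).T)-r,c,loss='soft_l1')
    q3=least_squares(lambda v:np.hypot(*(w-v[:2]).T)-v[2],[*c,r],loss='soft_l1')
    print(len(w),q.x,q3.x,np.abs(q.fun).mean());return q.x
b=np.arctan2(.907,.421)
L=edge(s['eef_pos'][:2],zt,38,b+np.radians(np.arange(-75,76,3)),30,46)
P=edge(np.array([621.9,-166.7]),55,36,b+np.radians(np.arange(-100,101,4)),31,43)
print('shift',P-L)
E
```

```text
6.05 [ 586.91774663 -232.5077251    83.85113074]
[276.85688441 266.58408588] [284.38711022 109.85907706]
44 [ 586.38631102 -233.33598423] [ 587.01901393 -232.03148909   36.89247159] 0.29249800627499845
50 [ 621.50497108 -167.3783019 ] [ 621.95813023 -166.40254534   35.14619582] 0.41528728338688353
shift [35.11866006 65.95768233]
```

View pics/w3.png

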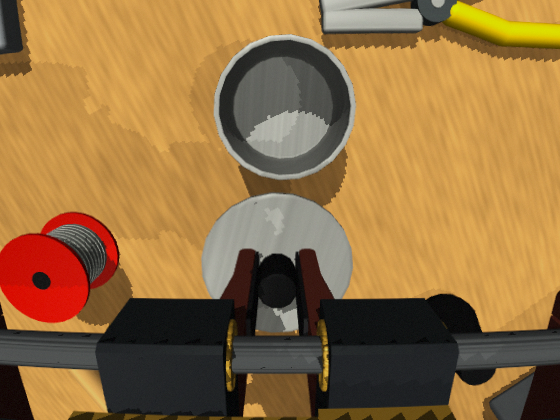

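The lid and the whole pot mouth are visible: lid centre near (277,267), pot mouth near (284,107). The relative shift is (35, 66) mm, and it agrees with the first measurement.

apply_moves --pt "0.018 0.033 0 0 0 0 1" --pt "0.035 0.066 0 0 0 0 1" --pt "0.035 0.066 0 0 0 0 1" --pt "0.035 0.066 0 0 0 0 1" --pt "0.035 0.066 -0.006 0 0 0 1" --pt "0.035 0.066 -0.011 0 0 0 1" --pt "0.035 0.066 -0.014 0 0 0 1" --pt "0.035 0.066 -0.016 0 0 0 1" --pt "0.035 0.066 -0.016 0 0 0 1"

```text
t: 7.18
eef_pos: [621.2, -166.0, 66.5]
ee_rot: [-2.649, -1.688, 0.0]
wrist_force: [0.3, 0.1, -0.5]
opening: 16.7
grip_force: 25.0
```

apply_moves --pt "0 0 -0.001 0 0 0 1" --pt "0 0 -0.002 0 0 0 1" --pt "0 0 -0.002 0 0 0 1" --pt "0 0 -0.002 0 0 0 1"

```text
t: 7.68
eef_pos: [621.5, -165.9, 65.2]
ee_rot: [2.649, 1.689, 0.0]
wrist_force: [-2.4, 1.3, 4.4]
opening: 16.9
grip_force: 25.0
```

Contact came at z = 65.2, exactly the seated height, with about 4 N. I'll let go and lift.

apply_moves --pt "0 0 0 0 0 0 0.75" --pt "0 0 0 0 0 0 0.7" --pt "0 0 0 0 0 0 0.6" --pt "0 0 0 0 0 0 0.5" --pt "0 0 0 0 0 0 0.45" --pt "0 0 0.02 0 0 0 0.45" --pt "0 0 0.06 0 0 0 0.45" --pt "-0.02 -0.05 0.12 0 0 0 0" --pt "-0.04 -0.08 0.16 0 0 0 0" --pt "-0.04 -0.08 0.16 0 0 0 0" --pt "-0.04 -0.08 0.16 0 0 0 0"

```text
t: 9.05
eef_pos: [581.3, -246.1, 225.7]
ee_rot: [2.649, 1.687, 0.002]
wrist_force: [0.1, -0.2, 0.3]
opening: 85.1
grip_force: 0.0
```

```bash
python3 - <<'E'
from h import *
snap('wrist','w4');snap('side','side1')
a=cv2.imread('pics/w4.png');b=cv2.imread('pics/side1.png')
b=cv2.resize(b[130:330,190:400],None,fx=2.4,fy=2.4,interpolation=cv2.INTER_CUBIC)
a=a[:300,150:420]; b=b[:, :]
H=max(a.shape[0],b.shape[0]);f=lambda i:cv2.copyMakeBorder(i,0,H-i.shape[0],0,0,0)
cv2.imwrite('pics/c4.png',np.hstack([f(a),f(b)]));print(H,a.shape,b.shape)
E
```

```text
480 (300, 270, 3) (480, 504, 3)
```

View pics/c4.png

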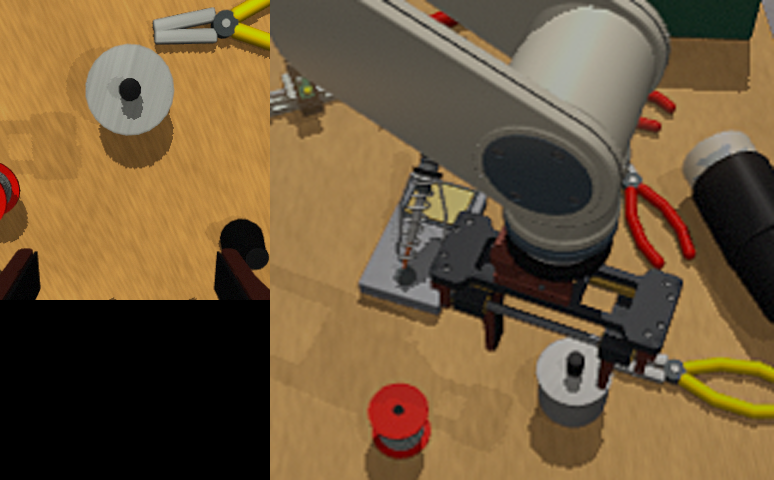

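The lid sits level and centred on the pot, with the wrist crop showing its disc concentric at (130,88), and nothing else has moved. Next I'll view the iron from two positions and then the insert. The plan is to grip the handle along its own axis from the butt end, with the tool pointing along −u. Then drawing out is a straight retreat, and upright means tool straight down.

apply_moves --pt "0 0 0.05 0 0 0 0" --pt "-0.02 0.05 0.075 0 0 0 0" --pt "-0.06 0.346 0.075 0 0 0 0" --pt "-0.06 0.346 0.075 0 0 0 0" --pt "-0.06 0.346 0.075 0 0 0 0" --pt "-0.06 0.346 0.075 0 0 0 0" --pt "-0.06 0.346 0.075 0 0 0 0" --pt "-0.06 0.346 0.075 0 0 0 0" --pt "-0.06 0.346 0.075 0 0 0 0" --pt "-0.06 0.346 0.075 0 0 0 0"

```text
t: 10.4
eef_pos: [521.3, 99.2, 299.1]
ee_rot: [-2.65, -1.687, 0.002]
wrist_force: [-0.5, 0.2, 0.2]
opening: 88.1
grip_force: 0.0
```

```bash
python3 - <<'E'
from h import *
snap('wrist','w5');s=env.get_state();print(s['t'],s['eef_pos'],s['q'].round(2));
E
```

```text
10.45 [521.39900723  99.01588637 299.26806963] [ 0.17  0.2   1.76 -0.    1.18  0.6 ]
```

apply_moves --pt "-0.06 0.03 0 0 0 0 0" --pt "-0.1 0.05 0 0 0 0 0" --pt "-0.1 0.05 0 0 0 0 0" --pt "-0.1 0.05 0 0 0 0 0"

```text
t: 10.95
eef_pos: [422.2, 149.6, 300.1]
ee_rot: [2.649, 1.687, 0.002]
wrist_force: [0.9, -0.6, 0.6]
opening: 87.7
grip_force: 0.0
```

```bash
python3 - <<'E'
from h import *
snap('wrist','w6');s=env.get_state();print(s['t'],s['eef_pos'],s['q'].round(2));
E
```

```text
11.0 [422.45291494 149.51700857 299.99469124] [ 0.31  0.06  1.92 -0.    1.16  0.75]
```

apply_moves --pt "0.04 0.06 0 0 0 0 0" --pt "0.08 0.12 -0.04 0 0 0 0" --pt "0.09 0.14 -0.08 0 0 0 0" --pt "0.09 0.14 -0.08 0 0 0 0" --pt "0.09 0.14 -0.08 0 0 0 0"

```text
t: 11.62
eef_pos: [511.7, 289.3, 219.1]
ee_rot: [2.65, 1.688, -0.003]
wrist_force: [0.3, -0.4, -0.4]
opening: 87.6
grip_force: 0.0
```

```bash
python3 - <<'E'
from h import *
snap('wrist','w7');s=env.get_state();print(s['t'],s['eef_pos'],s['q'].round(2));
I=[cv2.imread(f'pics/w{i}.png') for i in(5,6,7)]
print(proj('w5',[[491,80,147]]),proj('w6',[[491,80,147]]),proj('w7',[[523,301,46]]))
f=lambda i:cv2.resize(i,(400,300),interpolation=cv2.INTER_AREA)
cv2.imwrite('pics/c5.png',np.vstack([np.hstack([f(I[0]),f(I[1])]),np.hstack([f(I[2]),f(I[2]*0)])]))
E
```

```text
11.675 [511.83463857 289.19699258 220.25861752] [ 0.49  0.37  1.72 -0.    1.05  0.93]
[[255.32131238 228.28922638]] [[378.1449424  231.80102472]] [[282.73880347 173.3875017 ]]
```

View pics/c5.png

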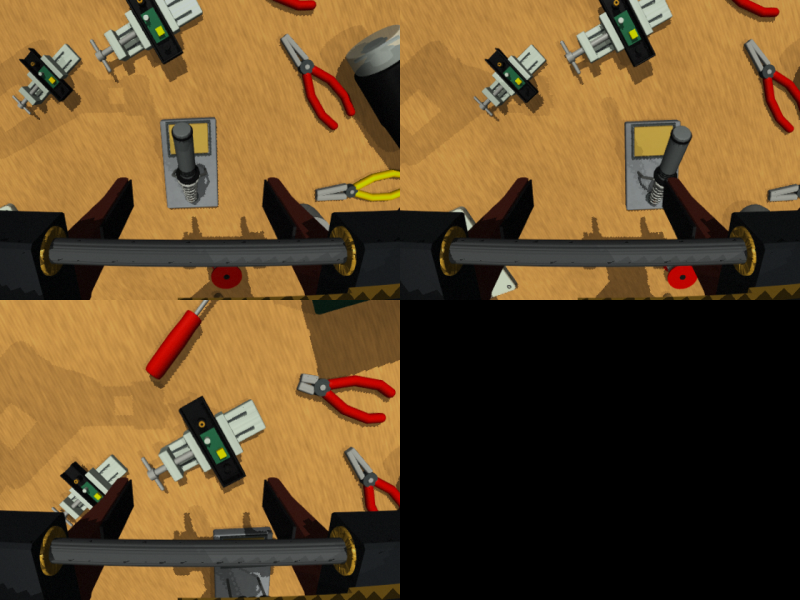

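The collage shows the iron in two views: butt at about (256,183) in w5 and (393,186) in w6. The insert is a brass ring at about (283,174) in w7, where the top view predicted it. One enlarged crop of the three will give exact pixels.

```bash
python3 - <<'E'
from h import *
I=[cv2.imread(f'pics/w{i}.png') for i in(5,6,7)]
f=lambda i,x,y,w,h:cv2.resize(i[y:y+h,x:x+w],None,fx=5,fy=5,interpolation=cv2.INTER_CUBIC)
A=f(I[0],225,160,70,110);B=f(I[1],340,160,70,110);h=cv2.convertScaleAbs(f(I[2],270,160,18,22),alpha=1.)
C=np.zeros((550,90,3),np.uint8);C[:110]=h
o=cv2.convertScaleAbs(np.hstack([A,B,C]),alpha=2)
for k in range(0,800,50): cv2.line(o,(k,0),(k,6),(0,255,255),1)
for k in range(0,550,50): cv2.line(o,(0,k),(6,k),(0,255,255),1);cv2.line(o,(350,k),(356,k),(0,255,255),1)
cv2.imwrite('pics/c6.png',o)
E
```

```text
(no output)
```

View pics/c6.png

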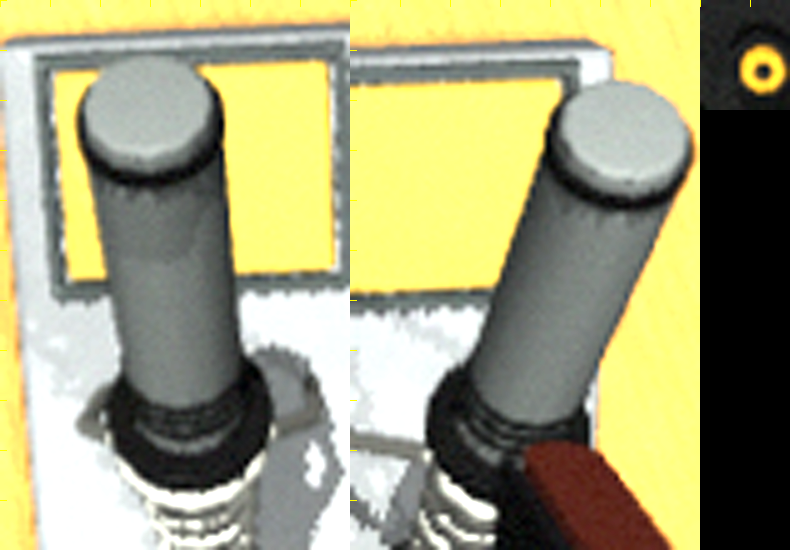

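```bash
python3 - <<'E'
from h import *
px=lambda x,y,ox,oy:((x+.5)/5-.5+ox,(y+.5)/5-.5+oy)
b5=px(147,112,225,160);b6=px(276,133,340,160)
B=tri(('w5',*b5),('w6',*b6));print('butt',B,proj('w5',B)-b5,proj('w6',B)-b6,'top/side proj',proj('top0',B),proj('side0',B))
def pl(f,p,q):
    _,a=ray(f,*p);_,b=ray(f,*q);n=np.cross(a,b);return n/np.linalg.norm(n)
n1=pl('w5',px(162.5,200,225,160),px(182,380,225,160));n2=pl('w6',px(250,220,340,160),px(190,380,340,160))
u=np.cross(n1,n2);u/=np.linalg.norm(u);u*=np.sign(u[2]);print('u',u,'elev',np.degrees(np.arcsin(u[2])),'az',np.degrees(np.arctan2(u[1],u[0])))
# stand azimuth via guard: line at z=147
# stand base long edge direction in w5 (base top z=21) 
for f,p,q in[('w5',(225+8/5,160+50/5),(225+35/5,160+545/5))]:
    P=atz(f,*p,21);Q=atz(f,*q,21);print('base az',np.degrees(np.arctan2(*(P-Q)[1::-1])))
G=B-u*(B[2]-147.5)/u[2];print('grip',G,np.linalg.norm(B-G))
I1=atz('w7',*px(63,70,270,160),46);I2=atz('top0',187.4,226.7,46);print('insert',I1,I2)
s=env.get_state();print(s['eef_pos'],Ro.from_rotvec(s['ee_rot']).as_matrix())
E
```

```text
butt [512.98897498 123.50580663 177.52589442] [[ 0.00462487 -0.22931868]] [[-0.00977603  0.22550622]] top/side proj [[250.91703044 225.03987831]] [[265.25739855 163.87526116]]
u [0.31361461 0.72284375 0.61574572] elev 38.006125880994325 az 66.54579876164637
base az 65.79342655324382
grip [497.69604033  88.25744161 147.5       ] 48.763464010408434
insert [522.47166868 301.02978424  46.        ] [517.52342831 300.11526481  46.        ]
[511.83463857 289.19699258 220.25861752] [[ 4.23010616e-01  9.06124694e-01  2.40955254e-04]
 [ 9.06124726e-01 -4.23010600e-01 -1.14208950e-04]
 [-1.56092309e-06  2.66647112e-04 -9.99999964e-01]]
```

Measured: butt at (513,124,~180), handle azimuth 66°, elevation about 42° within its stated range, and insert at (522.5,301,46). Moving to the pre-grasp pose, with the tool tilted to point down the handle's axis.

apply_moves --pt "0.006 -0.04 0.02 -9.1 4.1 0 0" --pt "0.012 -0.08 0.02 -18.2 8.1 0 0" --pt "0.018 -0.1 0.01 -27.4 12.2 0 0" --pt "0.018 -0.129 -0.004 -36.5 16.2 0 0" --pt "0.018 -0.129 -0.004 -43.8 19.5 0 0" --pt "0.018 -0.129 -0.004 -43.8 19.5 0 0" --pt "0.018 -0.129 -0.004 -43.8 19.5 0 0" --pt "0.018 -0.129 -0.004 -43.8 19.5 0 0" --pt "0.018 -0.129 -0.004 -43.8 19.5 0 0" --pt "0.018 -0.129 -0.004 -43.8 19.5 0 0"

```text
t: 12.92
eef_pos: [529.4, 161.0, 216.3]
ee_rot: [2.127, 1.355, -0.933]
wrist_force: [-0.1, 0.7, -1.1]
opening: 87.8
grip_force: 0.0
```

```bash
python3 - <<'E'
from h import *
snap('wrist','w8');s=env.get_state();print(s['t'],s['eef_pos'],s['q'].round(2));
R=Ro.from_rotvec(s['ee_rot']).as_matrix();print(R.round(3))
e=np.radians(42);az=np.radians(66);u=np.array([np.cos(e)*np.cos(az),np.cos(e)*np.sin(az),np.sin(e)])
B=np.array([513.4,123.9,180]);T=B-57*u
print('TCP target',T,'shift',T-s['eef_pos'],'butt in tool',R.T@(B-s['eef_pos']),'px',proj('w8',B))
a=cv2.imread('pics/w8.png');h=cv2.cvtColor(a,cv2.COLOR_BGR2HSV)
u0,v0=proj('w8',B)[0]
for v in range(int(v0)-45,int(v0)+46,6): print(v,a[v,int(u0)-48:int(u0)+49:8].max(1))
E
```

```text
12.975 [529.33797009 161.02757169 216.05837941] [ 0.52  0.69  1.45 -0.46  1.72  1.06]
[[ 0.288  0.909 -0.302]
 [ 0.605 -0.417 -0.678]
 [-0.742  0.013 -0.67 ]]
TCP target [496.1709388   85.20289496 141.85955544] shift [-33.1670313  -75.82467673 -74.19882397] butt in tool [-0.3245503   0.53877016 54.15059178] px [[278.03664125 233.89310389]]
188 [130 126 124 123  56  12  36  19  36 223 234 230 232]
194 [124 127 129 123  39  33  33  33  61 228 215 222 230]
200 [125 126 130 128  41  32  10  34  58 213 206 158 170]
206 [125 124 126 121 127  34  22  33 188 199  95 123 131]
212 [120 121 127 123 111  19  37  12 118 226 108 144 122]
218 [125 121 123 122  60  63  62  58  31 230  82 127  66]
224 [118 119 122 125  85 185 182 175  60 232  90 185 200]
230 [121 117 121 121 145 183 184 176  64 205 224 225 222]
236 [117 117 124 122  76 181 181 175 215 230 225 225 224]
242 [115 123 121 121 225 125 172 121 232 227 226 231  93]
248 [119 119 123 123 225 229 229 223 229 226 225 154 192]
254 [124 123 123 120 216 223 226 229 228 230 229 220 173]
260 [127 128 124 120 222 220 220 222 226 227 225 231 231]
266 [231 209 227 228 227 220 215 217 226 229 229 227 227]
272 [232 232 230 225 226 225 220 213 203 203 202 206 202]
278 [229 226 228 228 226 218 221 199 198 203 205  53  58]
```

The butt face shows at about (277,232), against (278,234) predicted, so the alignment is good. Advancing along the axis and closing.

apply_moves --pt "-0.01 -0.023 -0.022 0 0 0 0" --pt "-0.02 -0.046 -0.045 0 0 0 0" --pt "-0.028 -0.064 -0.063 0 0 0 0" --pt "-0.033 -0.076 -0.074 0 0 0 0" --pt "-0.033 -0.076 -0.074 0 0 0 0.2" --pt "-0.033 -0.076 -0.074 0 0 0 0.5" --pt "-0.033 -0.076 -0.074 0 0 0 0.6" --pt "-0.033 -0.076 -0.074 0 0 0 0.7" --pt "-0.033 -0.076 -0.074 0 0 0 0.8" --pt "-0.033 -0.076 -0.074 0 0 0 1" --pt "-0.033 -0.076 -0.074 0 0 0 1" --pt "-0.033 -0.076 -0.074 0 0 0 1" --squeeze 30

```text
t: 14.48
eef_pos: [496.7, 84.8, 141.8]
ee_rot: [2.126, 1.355, -0.934]
wrist_force: [0.8, -2.4, 0.4]
opening: 22.6
grip_force: 29.9
```

apply_moves --pt "0.003 0.007 0.007 0 0 0 1" --pt "0.008 0.017 0.017 0 0 0 1" --pt "0.014 0.031 0.03 0 0 0 1" --pt "0.02 0.044 0.043 0 0 0 1"

```text
t: 14.98
eef_pos: [516.8, 130.4, 185.7]
ee_rot: [2.127, 1.356, -0.934]
wrist_force: [0.5, 0.2, -2.0]
opening: 22.5
grip_force: 30.0
```

apply_moves --pt "0.006 0.014 0.014 0 0 0 1" --pt "0.013 0.029 0.028 0 0 0 1" --pt "0.02 0.045 0.044 0 0 0 1" --pt "0.027 0.061 0.06 0 0 0 1" --pt "0.03 0.07 0.09 0 0 0 1" --pt "0.03 0.07 0.13 0 0 0 1" --pt "0.03 0.07 0.13 0 0 0 1"

```text
t: 15.85
eef_pos: [547.4, 200.6, 318.0]
ee_rot: [2.129, 1.356, -0.927]
wrist_force: [0.0, 1.1, -1.6]
opening: 23.1
grip_force: 30.0
```

```bash
python3 - <<'E'
from h import *
s=env.get_state();print(s['t'],s['eef_pos'],s['q'].round(2),s['wrist_force'],s['opening'])
R=Ro.from_rotvec(s['ee_rot']).as_matrix()
# estimated tip: grasp point + 175 mm along tool z => TCP+156
print('tip',s['eef_pos']+156*R[:,2]); print('turn for R0',np.degrees((Ro.from_rotvec([2.65,1.688,0])*Ro.from_matrix(R).inv()).as_rotvec()))
E
```

```text
15.85 [547.40493053 200.57801849 318.03611827] [ 0.55  0.63  1.29 -0.46  1.92  0.99] [ 0.04678222  1.0596594  -1.64862813] 23.061978397182603
tip [500.94073367  95.09713974 212.91303504]
turn for R0 [ 4.36132791e+01 -1.91819591e+01  1.81556548e-02]
```

apply_moves --pt "-0.005 0.03 0.01 9.1 -4.0 0 1" --pt "-0.012 0.06 0.01 18.2 -8.0 0 1" --pt "-0.018 0.08 0.005 27.3 -12 0 1" --pt "-0.025 0.1 0 36.4 -16 0 1" --pt "-0.025 0.1 0 43.6 -19.2 0 1" --pt "-0.025 0.1 -0.01 43.6 -19.2 0 1" --pt "-0.025 0.1 -0.01 43.6 -19.2 0 1" --pt "-0.025 0.1 -0.01 43.6 -19.2 0 1" --pt "-0.025 0.1 -0.01 43.6 -19.2 0 1" --pt "-0.025 0.1 -0.01 43.6 -19.2 0 1"

```text
t: 17.1
eef_pos: [521.4, 299.4, 304.5]
ee_rot: [2.647, 1.691, -0.01]
wrist_force: [-0.9, -0.5, -0.6]
opening: 22.6
grip_force: 30.0
```

```bash
python3 - <<'E'
from h import *
snap('wrist','w9');snap('side','side9');snap('top','top9')
s=env.get_state();print(s['t'],s['eef_pos'],s['q'].round(2),s['wrist_force'],s['opening'])
R=Ro.from_rotvec(s['ee_rot']).as_matrix();print(R.round(3))
p=s['eef_pos'];tip=p+156*R[:,2];gr=p-4*-R[:,2]
for f in('w9','side9'): print(f,proj(f,[tip,p+48*R[:,2],p]),'ins',proj(f,[[522.5,301,46]]))
a=cv2.imread('pics/w9.png');b=cv2.imread('pics/side9.png')
u,v=proj('w9',[tip])[0].astype(int);A=cv2.resize(a[v-60:v+90,u-50:u+50],None,fx=4,fy=4,interpolation=cv2.INTER_CUBIC)
u2,v2=proj('side9',[tip])[0].astype(int);B=cv2.resize(b[v2-80:v2+40,u2-40:u2+40],None,fx=5,fy=5,interpolation=cv2.INTER_CUBIC)
print('offs',u-50,v-60,u2-40,v2-80)
cv2.imwrite('pics/c9.png',cv2.convertScaleAbs(np.hstack([A,B]),alpha=1.6))
E
```

```text
17.25 [521.34185895 299.16791226 304.64255752] [ 0.5   0.31  1.6  -0.    1.24  0.94] [ 0.37821449 -0.43388263 -0.52556397] 22.310641997347876
[[ 0.421  0.907 -0.005]
 [ 0.907 -0.421 -0.004]
 [-0.006 -0.003 -1.   ]]
w9 [[276.87046874 194.7530316 ]
 [277.01186535 237.76495204]
 [277.12716646 272.95839374]] ins [[277.70148956 170.26151494]]
side9 [[265.77562418 126.64422164]
 [264.70464885  95.59987602]
 [264.17986746  80.36737446]] ins [[267.43827506 151.91224914]]
offs 226 134 225 46
```

View pics/c9.png

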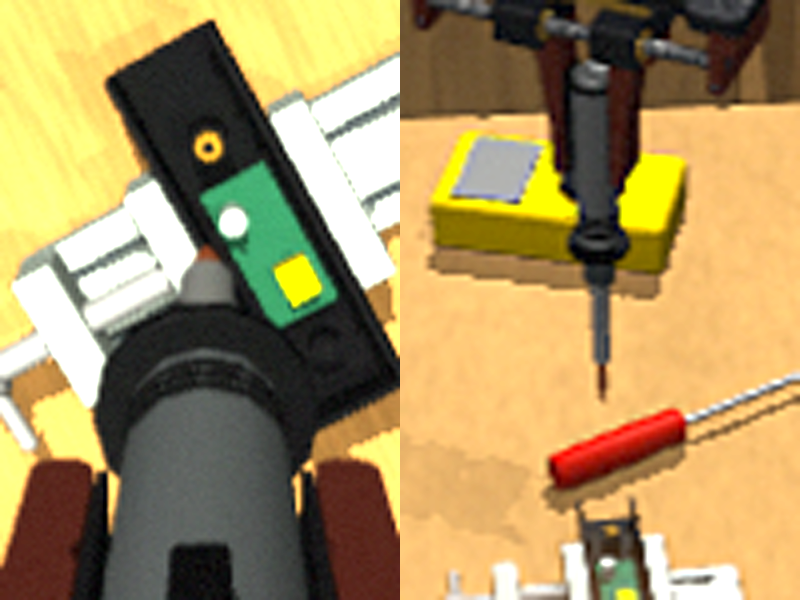

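Left panel: the tip is at (277.4,195.1) in the wrist image, with the insert ring up-image from it. Right panel: the iron hangs vertical in the side image, tip at (265.0,125.2), guard at (264.2,94.2), insert at (267.0,151.6). I'll triangulate the tip and the insert.

```bash
python3 - <<'E'
from h import *
s=env.get_state();p=s['eef_pos'];R=Ro.from_rotvec(s['ee_rot']).as_matrix();print(s['t'],p)
px=lambda x,y,ox,oy:((x+.5)/4-.5+ox,(y+.5)/4-.5+oy)
tw=px(207,246,226,134);iw=px(208,148,226,134)
T=tri(('w9',*tw),('side9',265.0,125.2));I=tri(('w9',*iw),('side9',267.0,151.6))
print('tip',T,'ins',I,atz('w9',*iw,46),atz('w7',282.2,173.6,46))
G=tri(('w9',*px(207,367,226,134)),('side9',264.2,94.2));print('guard rough',G)
print('tip in tool',R.T@(T-p))
for L in (148,152,156): # tip x,y in tool for assumed depth
    z=p[2]-L; print(L,atz('w9',*tw,z)-p)
E
```

```text
17.25 [521.34185895 299.16791226 304.64255752]
tip [519.9276709  299.25030628 153.33333692] ins [521.77873585 300.92558183  47.39443899] [522.24340849 300.65497197  46.        ] [522.47166868 301.02978424  46.        ]
guard rough [522.21550919 305.84906387 255.62643249]
tip in tool [  0.31742282  -0.8762268  151.31298168]
148 [   0.34227373    0.74708817 -148.        ]
152 [-8.68882899e-02 -1.69257138e-01 -1.52000000e+02]
156 [  -0.5160503    -1.08560244 -156.        ]
```

```bash
python3 - <<'E'
from h import *
s=env.get_state();p=s['eef_pos'];R=Ro.from_rotvec(s['ee_rot']).as_matrix()
w=lambda q:p+R@np.array(q,float)
print('guard rim',proj('w9',[w((17,0,42)),w((17,0,47)),w((0,17,42)),w((0,-17,42)),w((0,0,152)),w((0,0,151.0))]))
a=cv2.imread('pics/w9.png').max(2);print([(r,int(a[r,277]),int(a[r,270]),int(a[r,284])) for r in range(204,240,1)])
print(a[231,245:312])
z=p[2]
print('side vertical',proj('side9',[w((0,0,152)),w((0,0,45)),w((0,0,-56))]))
E
```

```text
guard rim [[277.00360468 213.52631629]
 [276.99393736 211.06640921]
 [306.06581655 241.31011772]
 [247.9802145  241.36831254]
 [276.87409107 195.85292811]
 [276.87501015 196.13201682]]
[(204, 85, 188, 33), (205, 84, 176, 31), (206, 86, 144, 31), (207, 87, 102, 32), (208, 84, 68, 37), (209, 66, 40, 39), (210, 28, 20, 27), (211, 19, 16, 12), (212, 24, 24, 19), (213, 22, 27, 23), (214, 23, 22, 21), (215, 20, 19, 21), (216, 18, 22, 21), (217, 17, 21, 21), (218, 23, 22, 21), (219, 22, 24, 18), (220, 24, 22, 23), (221, 51, 18, 21), (222, 62, 33, 37), (223, 43, 49, 54), (224, 17, 39, 39), (225, 34, 21, 20), (226, 30, 23, 19), (227, 21, 23, 14), (228, 30, 19, 16), (229, 25, 23, 31), (230, 26, 18, 25), (231, 53, 18, 17), (232, 63, 35, 40), (233, 64, 54, 54), (234, 64, 61, 58), (235, 63, 61, 61), (236, 62, 61, 57), (237, 62, 61, 58), (238, 63, 61, 60), (239, 62, 62, 60)]
[209 219 223 224 227 111  28  23  19  21  21  19  22  22  23  28  18  19
  14  18  19  27  20  16  18  18  20  33  31  47  47  49  53  45  42  40
  31  27  19  17  18  14  23  19  18  16  14  13  15  21  19  21  21  21
  20  19  20  20  19  15  19  21  18  18  20  18  15]
side vertical [[265.73842872 125.56698006]
 [264.67279033  94.67552819]
 [263.52435382  61.32088627]]
```

The iron is upright within about 0.5° and its tip is about 1–2 mm off the insert. Descending with a small correction.

apply_moves --pt "0 0.0006 -0.02 0.45 -0.4 0 1" --pt "0 0.0006 -0.045 0.45 -0.4 0 1" --pt "0 0.0006 -0.07 0.45 -0.4 0 1" --pt "0 0.0006 -0.083 0.45 -0.4 0 1" --pt "0 0.0006 -0.087 0.45 -0.4 0 1" --pt "0 0.0006 -0.087 0.45 -0.4 0 1" --pt "0 0.0006 -0.087 0.45 -0.4 0 1" --pt "0 0.0006 -0.087 0.45 -0.4 0 1" --pt "0 0.0006 -0.087 0.45 -0.4 0 1" --pt "0 0.0006 -0.087 0.45 -0.4 0 1"

```text
t: 18.5
eef_pos: [521.4, 299.7, 217.9]
ee_rot: [-2.646, -1.689, -0.007]
wrist_force: [0.5, -0.1, -0.3]
opening: 22.3
grip_force: 30.0
```

```bash
python3 - <<'E'
from h import *
snap('wrist','w10');snap('side','side10')
s=env.get_state();p=s['eef_pos'];R=Ro.from_rotvec(s['ee_rot']).as_matrix();print(s['t'],p,R[:,2],s['wrist_force'],s['opening'],np.abs(s['qvel']).max())
w=lambda q:p+R@np.array(q,float)
for f in('w10','side10'):
    a=cv2.imread(f'pics/{f}.png');hs=cv2.cvtColor(a,cv2.COLOR_BGR2HSV)
    print(f,'pred tip',proj(f,[w((.5,0,152))]),'ins',proj(f,[[522.35,300.8,46]]))
    # brass (yellow-orange saturated) and copper (redder) blobs near
    c=proj(f,[[522.35,300.8,55]])[0].astype(int)
    m=np.zeros(a.shape[:2],np.uint8);r=22
    sub=hs[c[1]-r:c[1]+r,c[0]-r:c[0]+r]
    for nm,lo,hi in(('copper',0,14),('brass',15,28)):
        k=((sub[:,:,0]>=lo)&(sub[:,:,0]<=hi)&(sub[:,:,1]>110)&(sub[:,:,2]>60)).astype(np.uint8)
        n,_,st,ce=cv2.connectedComponentsWithStats(k)
        print(nm,[(st[i][:2]+c-r,st[i][2:],(ce[i]+c-r).round(1)) for i in range(1,n) if st[i][4]>4])
E
```

```text
18.6 [521.30819934 299.6791965  217.70704143] [ 0.00212896  0.00423051 -0.99998879] [-0.42634102  0.48988157 -1.50906254] 22.694159687079534 0.001089984738367722
w10 pred tip [[276.72908929 195.05128104]] ins [[277.19882014 189.7773647 ]]
copper [(array([275, 196]), array([ 6,  3, 14], dtype=int32), array([277.2, 197.2]))]
brass [(array([290, 169]), array([ 9, 11, 55], dtype=int32), array([294.4, 172.1])), (array([273, 185]), array([ 9, 10, 69], dtype=int32), array([277. , 189.4])), (array([255, 189]), array([ 4,  9, 20], dtype=int32), array([255.9, 193.4]))]
side10 pred tip [[267.03584644 147.24635983]] ins [[267.39175533 151.96097385]]
copper [(array([268, 127]), array([ 15,  13, 111], dtype=int32), array([274.2, 132.6])), (array([254, 133]), array([11, 12, 75], dtype=int32), array([259.6, 137.9])), (array([265, 142]), array([ 3,  5, 10], dtype=int32), array([266.1, 143.5]))]
brass [(array([245, 127]), array([ 44,  36, 965], dtype=int32), array([265.1, 143.8])), (array([268, 127]), array([11,  4, 26], dtype=int32), array([271.6, 127.9])), (array([280, 127]), array([6, 2, 7], dtype=int32), array([282.4, 127.1])), (array([266, 151]), array([3, 2, 6], dtype=int32), array([267. , 151.5])), (array([264, 169]), array([6, 2, 8], dtype=int32), array([266. , 169.8]))]
```

```bash
python3 - <<'E'
from h import *
T=tri(('w10',277.1,195.7),('side10',266.4,146.8));I=tri(('w10',277,189.5),('side10',267,151.5));print(T,I,T-I)
for z in(64,66,68): print(z,atz('w10',277.1,195.7,z),atz('w10',277,189.5,46))
a=cv2.imread('pics/side10.png');h=cv2.cvtColor(a,cv2.COLOR_BGR2HSV)
for r in range(140,155): print(r,[tuple(int(k) for k in x) for x in a[r,263:271,::-1]])
E
```

```text
[521.03368499 300.61721579  67.64758713] [521.82048348 301.42605194  47.3102136 ] [-0.78679849 -0.80883615 20.33737353]
64 [521.71739196 299.73487409  64.        ] [522.29435465 301.11436706  46.        ]
66 [521.91909254 300.17734317  66.        ] [522.29435465 301.11436706  46.        ]
68 [522.12079312 300.61981225  68.        ] [522.29435465 301.11436706  46.        ]
140 [(67, 0, 0), (61, 23, 19), (62, 58, 54), (58, 60, 59), (53, 55, 54), (81, 64, 42), (90, 68, 38), (99, 76, 45)]
141 [(56, 17, 11), (58, 29, 18), (64, 49, 43), (59, 51, 48), (73, 59, 46), (97, 75, 45), (101, 76, 42), (96, 71, 40)]
142 [(74, 51, 26), (87, 68, 37), (83, 56, 31), (68, 34, 17), (81, 52, 30), (93, 68, 37), (101, 74, 42), (104, 77, 45)]
143 [(104, 79, 46), (106, 83, 49), (88, 62, 35), (63, 33, 16), (73, 48, 27), (96, 71, 39), (148, 114, 67), (166, 129, 77)]
144 [(98, 74, 44), (99, 75, 44), (85, 58, 35), (61, 32, 20), (78, 52, 29), (147, 114, 66), (162, 126, 76), (159, 124, 75)]
145 [(109, 81, 48), (108, 81, 46), (92, 65, 36), (61, 34, 21), (118, 85, 49), (158, 122, 75), (164, 128, 79), (138, 106, 63)]
1
[... 410 characters left out ...]
73), (163, 125, 74), (166, 128, 76), (169, 130, 79), (140, 106, 64), (128, 98, 62), (108, 82, 52), (93, 70, 46)]
150 [(66, 55, 44), (50, 48, 49), (37, 37, 41), (37, 34, 34), (45, 39, 35), (38, 36, 38), (33, 33, 36), (34, 33, 35)]
151 [(43, 40, 38), (41, 37, 38), (69, 56, 41), (106, 82, 39), (125, 95, 39), (85, 67, 41), (41, 40, 39), (30, 26, 24)]
152 [(49, 45, 40), (49, 44, 39), (46, 42, 37), (91, 69, 30), (129, 97, 34), (91, 69, 34), (47, 42, 38), (38, 33, 30)]
153 [(52, 45, 40), (53, 47, 43), (45, 40, 37), (53, 40, 24), (46, 35, 16), (35, 28, 22), (48, 42, 40), (56, 51, 46)]
154 [(51, 45, 39), (56, 51, 44), (41, 32, 28), (36, 28, 19), (36, 28, 21), (33, 22, 12), (48, 41, 35), (56, 48, 45)]
```

apply_moves --pt "0.0006 0.0008 0 0 0 0 1" --pt "0.0006 0.0008 0 0 0 0 1" --pt "0.0006 0.0008 0 0 0 0 1" --pt "0.0006 0.0008 0 0 0 0 1" --pt "0.0006 0.0008 0 0 0 0 1" --pt "0.0006 0.0008 0 0 0 0 1"

```text
t: 19.35
eef_pos: [521.9, 300.5, 217.7]
ee_rot: [-2.646, -1.689, -0.006]
wrist_force: [0.4, 0.4, -1.9]
opening: 22.7
grip_force: 30.0
```

```bash
python3 - <<'E'
from h import *
print(env.get_state()['eef_pos'],env.sign_off())
E
```

```text
the job is handed in; nothing more can be done
[521.8998218  300.46731036 217.66052667] None
```

The job is handed in at 19.4 s: the lid is seated level on the pot, and the iron is held still and upright (within about 0.5°), its tip about 20 mm above the larger shell's insert and within about 1 mm of its centre by my measurements.

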